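# Blow the dust out of a heat sink with the bench air duster

## Robot

A 6-joint arm with a two-finger parallel gripper is mounted at the origin on the work surface. World frame = base frame: x ahead of the robot, y to its left, z up, the work surface at z = 0. Lengths are in m, angles in rad, forces in N, time in s.
With the tool pointing down it reaches from about 0.375 to 0.9 m from the base axis. Payload 3.1 kg.
Tool frame: the origin (TCP) lies at the very end of the fingers, on their centre line; the grasp point (between the pads) lies 19 mm behind it (robot.hold_point_z is the z of the grasp point in the tool frame, in m); z points along the fingers, y is the direction in which the jaws open and shut (so a half turn about z gives the same grasp; the last joint's range is limited). The gripper opens to 87 mm and grips with 3 to 60 N. Pads are 19 mm wide; open, the fingers measure 117 mm over their backs; the gripper's body (75 mm by 190 mm) begins 51 mm behind the grasp point.
Start: joints at [-1.504, 0.527, 1.433, -0, 1.181, -0.178], TCP at [0.152, -0.606, 0.223] pointing down, gripper open.
Joint ranges: [-3.08, 3.08], [-0.75, 2.2], [0.22, 2.44], [-1.43, 4.57], [0, 2.65], [-2.85, 2.85]. Speed limits (rad/s): [2.79, 2.79, 3.14, 3.14, 3.14, 3.14].

## Interface

Orientations are given as a unit quaternion [x, y, z, w].
In Python, from rig import robot, viewer, spotter gives the robot as it stands.
- The arm moves only by the shell command python3 -m crank 'ROWS' [FORCE]. ROWS is text: rows parted by semicolons, each of 7 numbers parted by spaces: the turn, a rotation vector about the tool's x, y, z in units of 5 degrees (1.0 is 5 degrees), then the shift along the tool's x, y, z in units of 40 mm (1.0 is 40 mm), then the gripper's target within -1 to 1 (shut at 1, half-way at 0, fully open at -1). A call has 1 to 5 rows; each row shifts and turns the pose as measured when the row begins, along the tool's axes as they then stand; what a row does not reach is not made up. A row lasts 1/8 s, in which the tool goes at most 62.5 mm and 10.7 degrees, less where a joint would pass 70% of its speed; a pose out of reach is approached as far as the arm can. A call is refused whole if a number of a shift passes 1 or a number of a turn 1, either way. A call with a gripper value outside its range is refused whole. The fingers move at their own pace and stop on an object; FORCE is the grip in N (left out, the last holds). Time passes only in rows, so rows that do not move let the fingers close. It gives the time, the measured TCP pose, the force and the opening at its end, in the units of the state.
- robot.get_obs(): the state, without advancing time (a new reading comes with each control period).
- viewer.camera(name): name is "side" or "top"; returns a dict with "img" (384x512x3 uint8, red, green, blue), "camera_matrix" (3x3 intrinsics, pixels), "distortion" ([k1, k2, p1, p2, k3] as OpenCV has them; the pictures are not rectified), "xyz" and "attitude" of the camera in the world. Camera axes: x right, y down, z forward; pixel columns grow to the right and rows downward; lengths in m; the calibration is good to about 2 mm. A picture is of the moment at which its call begins. There is no depth.
- robot.hand_in(): hands the job in, once; it reports no verdict.
Trained networks look in a picture, given as the dict that the camera call returned (one of the last four; its "shot" number tells which), for a name from the list of things; names that differ only in an ending like _2 or _b are one class to them, and where a whole thing is asked for, a point or a joint stands for the part that bears it (a point fixed in the world has none). Each returns a list of dicts, best first, with "score" (0 to 1); they miss things now and then, are a little off and sometimes report something else, mostly with a low value. They report only what shows in the picture. A call takes as long as a camera call.
- spotter.boxes_of(name, picture): "at" ([x, y, z] in m, in the coordinates of the camera as it stood for that picture, good to about 4 mm: the middle of the surface that is visible of it).
The state is a dict: "time": time; "q": joint angles; "joint_velocities": joint speeds; "joint_torque": joint torques, N m; "position": TCP position; "tool_rot": TCP orientation; "ft_force": force on the tool from outside, world axes, zero at the start; "moment": the same for the moment, N m; "grip_width": finger opening in m.
Only numpy, scipy, OpenCV 4.12 (cv2) and the standard library are available. Lean on these libraries where they do the work, as an engineer would, in place of code of your own. Each camera call takes 0.05 s, during which the arm holds its last target.

## Task

Blow the dust out of the finned heat sink: set it fins up in the middle of the blow-off station's dust tray, its air channels running in line with the duster's tube, and let go of it. Then press the duster can's cap right down for a good half second, so that the air blows through, and let it spring back up. Go gently, a hard push breaks the valve; leave the heat sink in the tray and the other things on the bench as they are.

Things in the scene. Friction and masses are not known exactly. Their poses are not given: they have to be found in the camera images.
- station: Blow-off station, fixed. Origin on the bench under the axis of the upright can; z up, -y from the can to the tray (the way it blows), +x to the rear. White can 58 mm across, shoulder 188 mm up. Square 20 mm post behind it, centre at x = 30, y = 48 mm, up to the lamp head 335 mm high. Foot plate 4 mm thick, x -85 to 85, y -135 to 60. All of it takes 30 N from the robot at most; more breaks something.
- tray_mid (a point): Middle of the dust tray's floor (top face, 3 mm above the bench), axes as the station's, 215 mm from the can axis. The tray is open-topped dark sheet steel, 170 mm along x and 160 mm along y outside, rim 15 mm above the bench, walls 3 mm.
- lamp_edge (a point): Middle of the lower front edge of the white lamp head on the post, straight over the can: 12 mm in front of the can axis, 335 mm above the bench. From here the head runs 64 mm to +x, 75 mm to each side along y and 33 mm up. Only 115 mm are free over the cap, so a gripper cannot come straight down on it: lean it 30 to 45 degrees back to the -x side, its tips reaching in under the lamp.
- cap_top (a point): Centre of the flat top of the duster can's black press cap, 40 mm across, 24 mm high, axes as the station's. 220 mm above the bench when up; goes down with the cap.
- tube_tip (a point): Lower end of the white tube (6 mm thick) that leaves the cap's -y side level, bends 60 to 85 mm from the can axis and slopes down to here, 120 mm from the axis and 116 mm above the bench, aiming into the tray. It moves with the cap.
- cap (a joint): Travel of the press cap in m: 0 up, 0.008 right down. It slides straight down against a spring: 4 N start it, 8 N hold it right down on its stop, and it rises by itself. A burst needs 5.5 mm or more for at least 0.3 s. More than 30 N breaks the valve.
- heatsink_mid (a point): Centre, half-way up, of the loose heat sink: bare aluminium, 90 mm long (x), 60 mm wide (y), 45 mm high (z), about 0.22 kg, flat base, 7 upright fins. Fins and air channels run along its x, the long way, open at both ends: either end may face the tube. Starts flat on the bench at any heading; grip it across its 60 mm width. In the tray its x lies along the station's y.
- circuit_board: Bystander, loose: green circuit board, 130 by 90 mm, on 8 mm feet, parts up to 33 mm high. Origin under its centre.
- flux_bottle: Bystander, loose: white squeeze bottle, 54 mm across, with an amber spout, 165 mm high. Origin under its centre.
- solder_reel: Bystander, loose: reel of solder standing on end, 63 mm across, 60 mm high. Origin under its centre.

How it is judged:
By the outcome, as a careful person would: the job done as asked, in the order asked, and still so for the second after the job is handed in, with the robot touching nothing.
It also fails if it takes over 61 s, if anything falls off the work surface, if the arm or the gripper's body presses on something with over 40 N, if the wrist force passes 120 N, or if a joint passes its speed limit or range.

## Working session

There is one attempt and no reset: what is moved stays moved. The work goes in short steps, Python scripts to look and compute and a shell command to move; the robot and the scene stay as the last step left them, time stands still between calls to the robot, and variables do not carry over. Pictures are saved under pics/ and viewed, and the job is handed in when it is done.

```bash
ls; mkdir -p pics
cat > h.py <<'E'
import numpy as np, cv2
from scipy.spatial.transform import Rotation as R
from rig import robot, viewer, spotter
def shot(n,fn):
    p=viewer.camera(n); cv2.imwrite('pics/'+fn,p['img'][:,:,::-1]); return p
def rot(a):
    a=np.array(a,float)
    return a if a.shape==(3,3) else R.from_quat(a).as_matrix()
def toworld(p,c): return rot(p['attitude'])@np.array(c)+np.array(p['xyz'])
def proj(p,X):
    X=np.atleast_2d(X); r=rot(p['attitude']); c=(X-np.array(p['xyz']))@r
    return cv2.projectPoints(c,np.zeros(3),np.zeros(3),np.array(p['camera_matrix']),np.array(p['distortion']))[0].reshape(-1,2)
def pix2z(p,uv,z):
    u=cv2.undistortPoints(np.array(uv,float).reshape(-1,1,2),np.array(p['camera_matrix']),np.array(p['distortion'])).reshape(-1,2)
    d=np.c_[u,np.ones(len(u))]@rot(p['attitude']).T; o=np.array(p['xyz'])
    return o+d*((z-o[2])/d[:,2])[:,None]
def delta(pos,Rt):
    """rows units from present pose to target (world pos, R)"""
    s=robot.get_obs(); r=rot(s['tool_rot'])
    d=r.T@(np.array(pos)-s['position'])/0.04
    w=np.degrees(R.from_matrix(r.T@Rt).as_rotvec())/5
    return np.round(w,2),np.round(d,2)
E
python3 - <<'E'
from h import *
s=robot.get_obs(); print(s)
for n in('top','side'):
    p=shot(n,n+'0.png'); print(n,p['xyz'],p['attitude'],p['camera_matrix'])
    for t in ['station','tray_mid','lamp_edge','cap_top','tube_tip','heatsink_mid','circuit_board','flux_bottle','solder_reel']:
        try:
            for b in spotter.boxes_of(t,p)[:2]: print(t,round(b['score'],2),toworld(p,b['at']).round(4))
        except Exception as e: print(t,e)
E
```

```text
pics
{'time': 0.0, 'q': array([-1.50350000e+00,  5.28473760e-01,  1.43386577e+00, -8.74158717e-06,
        1.18137290e+00, -1.78523117e-01]), 'joint_velocities': array([ 1.80770716e-03, -1.20379738e-03,  6.15929251e-04,  8.83896128e-04,
       -6.66570189e-04,  4.87857467e-06]), 'joint_torque': array([-1.01328260e-03, -4.40042853e+01, -1.76590759e+01,  6.35246979e-02,
        5.82490792e-02, -1.52723255e-04]), 'position': array([ 0.1520583 , -0.60549108,  0.22157857]), 'tool_rot': array([ 9.92455343e-01,  1.22602077e-01,  5.48779432e-05, -1.05847203e-03]), 'ft_force': array([-0.17083595,  0.63666865, -0.10254708]), 'moment': array([-0.04924878, -0.00534756, -0.01429483]), 'grip_width': 0.0869810578551458}
top [ 0.44663804 -0.04690422  1.31863935] [ 0.71291172 -0.70070963  0.02349164 -0.01452729] [[420.86010995   0.         253.34903474]
 [  0.         420.86010995 195.45246398]
 [  0.           0.           1.        ]]
station 0.8 [0.5867 0.1265 0.0047]
tray_mid 0.92 [0.5887 0.1263 0.0065]
tray_mid 0.41 [0.3488 0.276  0.0112]
lamp_edge 0.81 [0.5907 0.1249 0.0043]
cap_top 0.47 [0.590
[... 221 characters left out ...]
9 ]
flux_bottle 0.71 [ 0.6972 -0.2557  0.0795]
flux_bottle 0.39 [0.571  0.1866 0.2173]
solder_reel 0.93 [ 0.3395 -0.267   0.0607]
side [0.27189613 0.70649405 1.10535592] [-0.14129171  0.92587761 -0.34567232  0.05742783] [[493.17213534   0.         255.95664519]
 [  0.         493.17213534 191.34754714]
 [  0.           0.           1.        ]]
station 0.59 [0.5721 0.2027 0.0321]
tray_mid 0.87 [0.57   0.2017 0.0288]
lamp_edge 0.95 [0.5742 0.2022 0.0329]
cap_top 0.89 [0.5621 0.21   0.2155]
tube_tip 0.75 [0.5626 0.212  0.2211]
heatsink_mid 0.6 [ 0.5227 -0.3291  0.041 ]
circuit_board 0.84 [0.3447 0.2776 0.011 ]
circuit_board 0.36 [0.574  0.2025 0.0337]
solder_reel 0.97 [ 0.3402 -0.2558  0.0622]
```

View pics/top0.png

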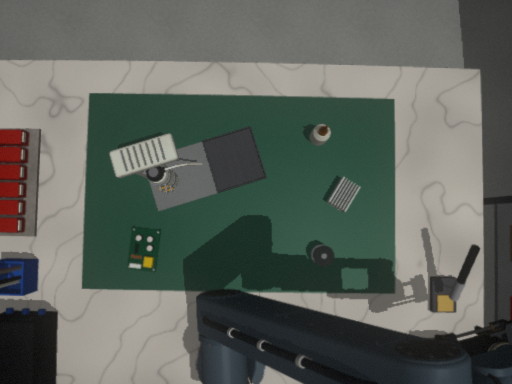

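View pics/side0.png

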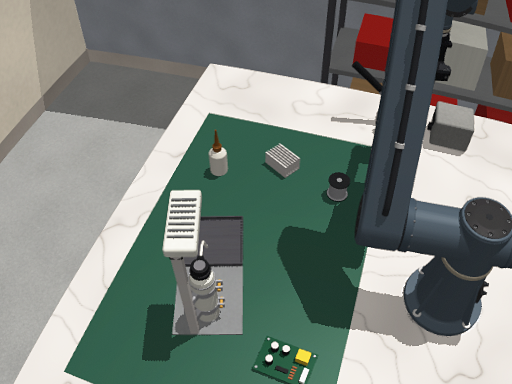

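Run:
```python
import cv2,numpy as np
a=cv2.imread('pics/top0.png'); 
c=cv2.resize(a[115:220,100:275],None,fx=4.5,fy=4.5,interpolation=cv2.INTER_CUBIC); c=cv2.convertScaleAbs(c,alpha=1.6); cv2.imwrite('pics/t0st.png',c)
c=cv2.resize(a[165:225,315:375],None,fx=9,fy=9,interpolation=cv2.INTER_CUBIC); cv2.imwrite('pics/t0hs.png',c)
```

```text
(no output)
```

View pics/t0st.png

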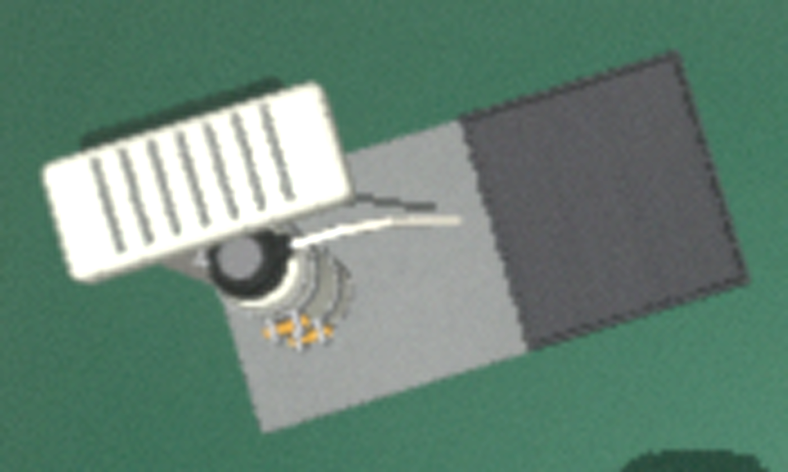

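View pics/t0hs.png

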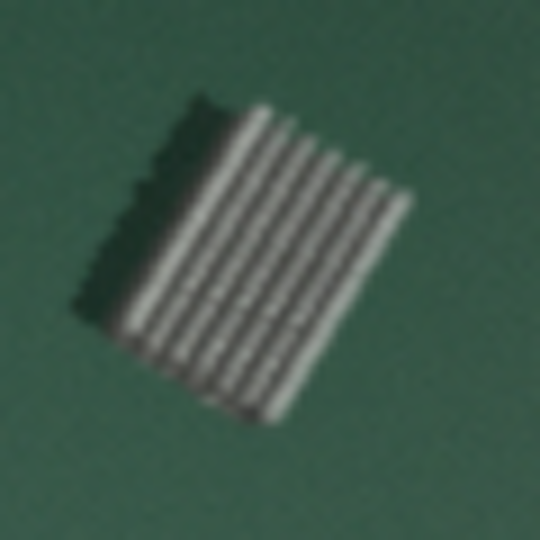

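```bash
cat > model.py <<'E'
from h import *
from scipy.optimize import least_squares
def stw(s,X):
    c,n=np.cos(s[2]),np.sin(s[2]); X=np.atleast_2d(X)
    return np.c_[s[0]+c*X[:,0]-n*X[:,1], s[1]+n*X[:,0]+c*X[:,1], X[:,2]]
E
python3 - <<'E'
from model import *
p=viewer.camera('top')
cv=lambda l,s,o:(np.array(l,float)+.5)/s-.5+np.array(o)
S=cv([(677,54),(748,282),(528,350),(460,118),(263,432)],4.5,(100,115))
M=np.array([(85,-295,15),(-85,-295,15),(-85,-135,15),(85,-135,15),(-85,60,4)])/1000
for i in range(5): print(pix2z(p,[S[i]],M[i,2])[0].round(4))
f=least_squares(lambda s:(pix2z(p,S,.01)*0+np.array([pix2z(p,[S[i]],M[i,2])[0] for i in range(5)])-stw(s,M))[:,:2].ravel(),[.56,.21,.3])
print('station',f.x,f.fun.reshape(-1,2).round(4)); 
np.save('st.npy',f.x)
print('cap',stw(f.x,[0,0,.22]),'tray',stw(f.x,[0,-.215,.003]))
H=pix2z(p,cv([(262,104),(412,193),(275,420),(127,328)],9,(315,165)),.045)
print(H.round(4)); print('mid',H.mean(0)); d=(H[0]+H[1]-H[2]-H[3])/2; w=(H[1]+H[2]-H[0]-H[3])/2
print(np.linalg.norm(d),np.linalg.norm(w),np.degrees(np.arctan2(d[1],d[0])),np.degrees(np.arctan2(w[1],w[0])))
# overlay
im=p['img'][:,:,::-1].copy()
for q in [(0,0,.22),(-.012,0,.335),(-.012,.075,.335),(-.012,-.075,.335),(0,-.12,.116),(0,-.215,.003)]:
    print(q,proj(p,stw(f.x,q)).round(1))
E
```

```text
[ 0.7328 -0.0489  0.015 ]
[ 0.5743 -0.1007  0.015 ]
[0.5245 0.0502 0.015 ]
[0.685 0.101 0.015]
[0.4649 0.2337 0.004 ]
station [0.56318654 0.2045151  0.31303659] [[-0.0021  0.0011]
 [ 0.0011  0.0016]
 [ 0.0006  0.0003]
 [-0.0006 -0.0013]
 [ 0.0011 -0.0017]]
cap [[0.56318654 0.2045151  0.22      ]] tray [[ 6.29395591e-01 -3.65106456e-05  3.00000000e-03]]
[[ 0.5794 -0.3374  0.045 ]
 [ 0.55   -0.3888  0.045 ]
 [ 0.4722 -0.3423  0.045 ]
 [ 0.5025 -0.2918  0.045 ]]
mid [ 0.52601631 -0.34008149  0.045     ]
0.08999049536624533 0.05907902691084434 -30.760388491191115 -120.28919156383513
(0, 0, 0.22) [[152.7 171.9]]
(-0.012, 0, 0.335) [[143.2 171.4]]
(-0.012, 0.075, 0.335) [[112.6 180.7]]
(-0.012, -0.075, 0.335) [[173.7 162.1]]
(0, -0.12, 0.116) [[201.  163.7]]
(0, -0.215, 0.003) [[233.9 159.6]]
```

```bash
cat > plan.py <<'E'
from model import *
import sys
def down(yh):  # tool pointing down with tool y heading yh (deg)
    y=np.radians(yh); yv=np.array([np.cos(y),np.sin(y),0]); z=np.array([0,0,-1.]); return np.c_[np.cross(yv,z),yv,z]
def plan(pos,Rt,n=15,g=-1,smax=1.0,tmax=1.0,start=None):
    s=robot.get_obs(); r=rot(s['tool_rot']); x=np.array(s['position']); pos=np.array(pos)
    print('t',s['time'],'at',x.round(4),'F',np.array(s['ft_force']).round(1),'w',round(s['grip_width'],4))
    rows=[]
    for i in range(n):
        w=R.from_matrix(r.T@Rt).as_rotvec(); w=np.degrees(w)/5; d=r.T@(pos-x)/.04
        if abs(w).max()<.05 and abs(d).max()<.02: break
        w=w*min(1,tmax/max(1e-9,abs(w).max())); d=d*min(1,smax/max(1e-9,abs(d).max()))
        w=w.round(2);d=d.round(2); rows.append(' '.join('%g'%(v+0) for v in [*w,*d,g]))
        x=x+r@d*.04; r=r@R.from_rotvec(np.radians(w*5)).as_matrix()
    for i in range(0,len(rows),5): print("; ".join(rows[i:i+5]))
E
python3 - <<'E'
from plan import *
plan([.526,-.340,.15],down(59.5),40)
E
```

```text
t 1.05 at [ 0.1521 -0.6062  0.2226] F [-0.6 -0.1 -0.3] w 0.0872
0 0 -1 1 -0.39 0.17 -1; 0 0 -1 1 -0.29 0.16 -1; 0 0 -1 1 -0.2 0.16 -1; 0 0 -1 1 -0.11 0.16 -1; 0 0 -1 1 -0.02 0.16 -1
0 0 -1 1 0.06 0.16 -1; 0 0 -1 1 0.15 0.16 -1; 0 0 -1 1 0.24 0.16 -1; 0 0 -1 1 0.34 0.17 -1; 0 0 -1 1 0.43 0.17 -1
0 0 -1 1 0.55 0.18 -1; 0 0 -1 0.01 0 0 -1; 0 0 -1 0 0 0 -1; 0 0 -1 0 0 0 -1; 0 0 -1 0 0 0 -1
0 0 -1 0 0 0 -1; 0 0 -1 0 0 0 -1; 0 0 -1 0 0 0 -1; 0 0 -1 0 0 0 -1; 0 0 -1 0 0 0 -1
0 0 -1 0 0 0 -1; 0 0 -1 0 0 0 -1; 0 0 -1 0 0 0 -1; 0 0 -1 0 0 0 -1; 0 0 -1 0 0 0 -1
0 0 -1 0 0 0 -1; 0 0 -1 0 0 0 -1; 0 0 -0.08 0 0 0 -1
```

```bash
python3 -m crank '0 0 -1 1 -0.39 0.15 -1; 0 0 -1 1 -0.3 0.15 -1; 0 0 -1 1 -0.2 0.15 -1; 0 0 -1 1 -0.1 0.15 -1; 0 0 -1 1 0 0.15 -1' 20
python3 -m crank '0 0 -1 1 0.06 0.15 -1; 0 0 -1 1 0.15 0.15 -1; 0 0 -1 1 0.25 0.15 -1; 0 0 -1 1 0.35 0.15 -1; 0 0 -1 1 0.45 0.15 -1'
python3 - <<'E'
from plan import *
plan([.526,-.340,.15],down(59.5),40)
E
```

```text
time: 1.68
position: [0.3221, -0.4881, 0.1923]
tool_rot: [0.941, 0.338, -0.001, 0.003]
ft_force: [0.8, -0.1, 0.7]
grip_width: 0.0872
time: 2.3
position: [0.4962, -0.3629, 0.1616]
tool_rot: [0.842, 0.54, -0.001, 0.004]
ft_force: [0.2, -0.5, -0.3]
grip_width: 0.0872
t 2.3 at [ 0.4962 -0.3629  0.1616] F [ 0.2 -0.5 -0.3] w 0.0872
0 0.01 -1 0.83 0.44 0.29 -1; 0 0.01 -1 0 0 0 -1; 0 0.01 -1 0 0 0 -1; 0 0.01 -1 0.01 0 0 -1; 0 0 -1 0 0 0 -1
0 0.01 -1 0 0 0 -1; 0 0 -1 0 0 0 -1; 0 0.01 -1 0 0 0 -1; 0 0.01 -1 0 0 0 -1; 0 0 -1 0 0 0 -1
0 0.01 -1 0 0 0 -1; 0 0 -1 0 -0.01 0 -1; 0 0.01 -1 0 0 0 -1; 0 0 -1 0 0 0 -1; 0 0.01 -1 0 0 0 -1
0.01 0 -1 0 0 0 -1; 0 0.01 -0.84 0 0 0 -1
```

```bash
python3 -m crank '0 0 -1 0.8 0.4 0.2 -1; 0 0 -1 0 0 0 -1; 0 0 -1 0 0 0 -1; 0 0 -1 0 0 0 -1; 0 0 -1 0 0 0 -1'
python3 -m crank '0 0 -1 0 0 0 -1; 0 0 -1 0 0 0 -1; 0 0 -1 0 0 0 -1; 0 0 -1 0 0 0 -1; 0 0 -1 0 0 0 -1'
python3 -m crank '0 0 -1 0 0 0 -1; 0 0 -1 0 0 0 -1; 0 0 -1 0 0 0 -1; 0 0 -1 0 0 0 -1; 0 0 -1 0 0 0 -1'
python3 - <<'E'
from plan import *
plan([.526,-.340,.08],down(59.5),40)
p=shot('side','side1.png'); p=shot('top','top1.png')
c=lambda f,x,y:cv2.imwrite('pics/c_'+f,cv2.resize(cv2.imread('pics/'+f)[y:y+120,x:x+150],None,fx=5,fy=5,interpolation=cv2.INTER_CUBIC))
c('side1.png',200,80)
E
```

```text
time: 2.92
position: [0.5287, -0.3362, 0.1524]
tool_rot: [0.697, 0.717, -0.002, 0.003]
ft_force: [0.5, 0.3, 0.1]
grip_width: 0.0872
time: 3.55
position: [0.5291, -0.3363, 0.1525]
tool_rot: [0.519, 0.855, -0.002, 0.003]
ft_force: [0.8, -0.5, -0.1]
grip_width: 0.087
time: 4.18
position: [0.5294, -0.3366, 0.1526]
tool_rot: [0.315, 0.949, -0.003, 0.003]
ft_force: [0.4, -1.0, 0.8]
grip_width: 0.0868
t 4.175 at [ 0.5294 -0.3366  0.1526] F [ 0.4 -1.   0.8] w 0.0868
-0.04 0.07 -1 0.02 -0.06 1 -1; -0.01 0.02 -0.24 0.01 -0.05 0.81 -1
```

View pics/c_side1.png

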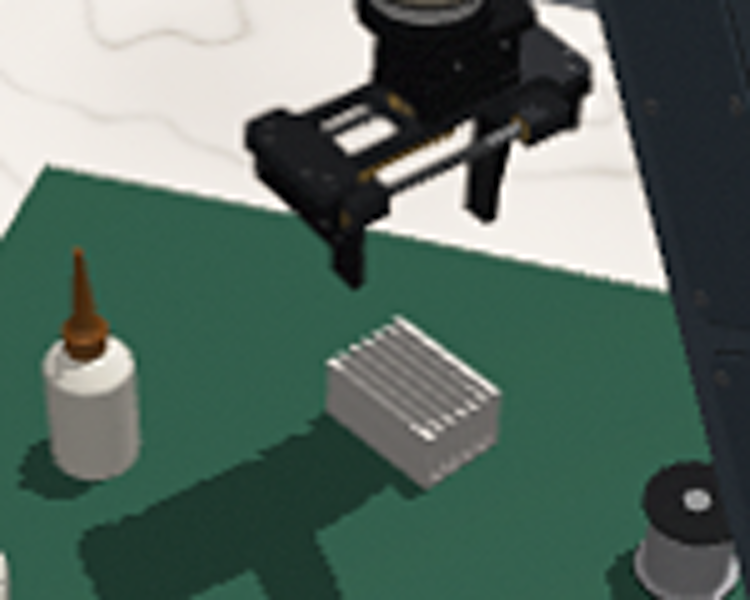

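Run:
```python
from plan import *
p=viewer.camera('side')
H=pix2z(p,(np.array([(400,318),(500,392),(428,440),(328,364)])+.5)/5-.5+np.array([200,80]),.045)
print(H.round(4),H.mean(0).round(4)); d=H[1]+H[2]-H[0]-H[3]; print(np.degrees(np.arctan2(d[1],d[0])))
plan([.526,-.339,.06],down(59.5),40)
```

```text
[[ 0.5481 -0.382   0.045 ]
 [ 0.4725 -0.3372  0.045 ]
 [ 0.5037 -0.2853  0.045 ]
 [ 0.5793 -0.3295  0.045 ]] [ 0.5259 -0.3335  0.045 ]
149.4931394130442
t 4.325 at [ 0.5294 -0.3366  0.1526] F [-0.4  0.4 -1. ] w 0.0871
-0.04 0.07 -1 0.02 -0.04 1 -1; -0.01 0.02 -0.29 0.02 -0.04 1 -1; 0 0 0 0.01 -0.01 0.31 -1
```

```bash
python3 -m crank '0 0 -1 0.03 -0.05 1 -1; 0 0 -0.3 0 0 1 -1; 0 0 0 0 0 0.5 -1; 0 0 0 0 0 0 -1'
python3 - <<'E'
from plan import *
plan([.526,-.337,.009],down(59.5),40)
E
```

```text
time: 4.82
position: [0.5293, -0.3398, 0.0515]
tool_rot: [0.264, 0.965, -0.004, 0.005]
ft_force: [-0.1, -0.3, 0.4]
grip_width: 0.0873
t 4.825 at [ 0.5293 -0.3398  0.0515] F [-0.1 -0.3  0.4] w 0.0873
-0.07 0.13 -0.02 0.11 0.02 1 -1; 0 0 0 0.01 0 0.06 -1
```

```bash
python3 -m crank '-0.07 0.12 0 0.1 0 0.5 -1; 0 0 0 0 0 0.5 -1; 0 0 0 0 0 0.08 -1; 0 0 0 0 0 0 0.5; 0 0 0 0 0 0 0.5' 20
python3 -m crank '0 0 0 0 0 0 0.5; 0 0 0 0 0 0 0.5; 0 0 0 0 0 0 0.5'
```

```text
time: 5.45
position: [0.5273, -0.3392, 0.0075]
tool_rot: [0.265, 0.964, -0.001, 0.002]
ft_force: [0.4, 0.0, -0.3]
grip_width: 0.0741
time: 5.82
position: [0.5276, -0.3394, 0.0083]
tool_rot: [0.265, 0.964, -0.001, 0.003]
ft_force: [0.3, 0.4, -2.6]
grip_width: 0.0601
```

```bash
python3 -m crank '0 0 0 0 0 -0.5 0.5; 0 0 0 0 0 -1 0.5; 0 0 0 0 0 -1 0.5; 0 0 0 0 0 -0.5 0.5; 0 0 0 0 0 0 0.5'
python3 - <<'E'
from plan import *
p=shot('side','side2.png'); st=np.load('st.npy')
im=p['img'][:,:,::-1][180:350,150:270]; im=cv2.resize(im,None,fx=3.5,fy=3.5,interpolation=cv2.INTER_CUBIC); im=cv2.convertScaleAbs(im,alpha=1.7)
M=np.array([(85,-295,15),(-85,-295,15),(-85,-135,15),(85,-135,15),(-85,60,4),(85,60,4),(0,0,220),(-12,75,335),(-12,-75,335),(0,-120,116)])/1000
q=proj(p,stw(st,M)); print(q.round(1))
for u in q: cv2.circle(im,tuple(int(v) for v in ((u-[150,180]+.5)*3.5)),3,(0,0,255),1)
cv2.imwrite('pics/s2st.png',im)
plan([.6294,0,.12],down(17.9),40,g=.5)
E
```

```text
time: 6.45
position: [0.5268, -0.3387, 0.1357]
tool_rot: [0.265, 0.964, -0.001, 0.003]
ft_force: [0.7, 0.0, -3.2]
grip_width: 0.0599
[[183.9 215.2]
 [243.9 214.6]
 [243.3 262.6]
 [178.8 262.9]
 [242.8 333. ]
 [172.7 332.8]
 [200.1 264. ]
 [197.9 264.6]
 [202.8 202.3]
 [207.3 245.5]]
t 6.5 at [ 0.5263 -0.3383  0.1348] F [ 0.9 -1.3 -2.8] w 0.0597
0 0.01 1 0.24 1 0.04 0.5; 0 0.01 1 0.34 1 0.04 0.5; 0 0.01 1 0.44 1 0.05 0.5; 0 0 1 0.55 1 0.05 0.5; 0 0.01 1 0.67 1 0.05 0.5
0 0 1 0.8 1 0.05 0.5; 0.01 0.01 1 0.96 1 0.06 0.5; 0 0 1 0.49 0.43 0.02 0.5; 0.01 0 0.28 0 0 0 0.5
```

View pics/s2st.png

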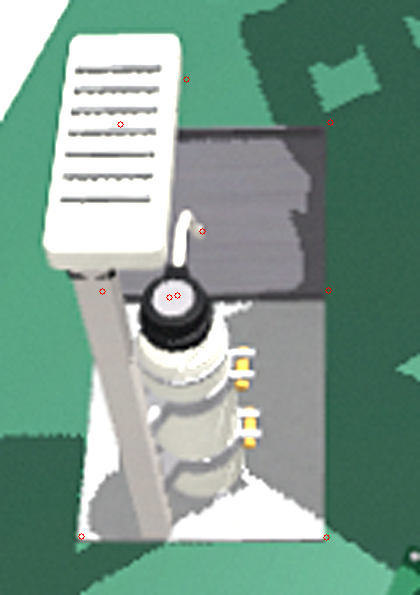

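```bash
python3 -m crank '0 0 1 0.2 1 0 0.5; 0 0 1 0.3 1 0 0.5; 0 0 1 0.45 1 0 0.5; 0 0 1 0.55 1 0 0.5; 0 0 1 0.7 1 0 0.5'
python3 -m crank '0 0 1 0.8 1 0 0.5; 0 0 1 0.9 1 0 0.5; 0 0 1 0.4 0.4 0 0.5; 0 0 0.3 0 0 0 0.5; 0 0 0 0 0 0 0.5'
python3 - <<'E'
from plan import *
plan([.630,0.0015,.06],down(17.9),40,g=.5)
p=shot('top','top3.png')
cv2.imwrite('pics/t3.png',cv2.resize(p['img'][90:230,90:290,::-1],None,fx=4,fy=4,interpolation=cv2.INTER_CUBIC))
p=shot('side','side3.png')
cv2.imwrite('pics/s3.png',cv2.resize(p['img'][130:290,120:320,::-1],None,fx=3.7,fy=3.7,interpolation=cv2.INTER_CUBIC))
E
```

```text
time: 7.12
position: [0.5916, -0.1253, 0.1291]
tool_rot: [0.477, 0.879, -0.001, -0.002]
ft_force: [0.4, 0.0, -2.7]
grip_width: 0.0597
time: 7.75
position: [0.6312, 0.0029, 0.1222]
tool_rot: [0.6, 0.8, -0.004, -0.008]
ft_force: [-0.2, -0.8, -2.6]
grip_width: 0.0597
t 7.75 at [0.6312 0.0029 0.1222] F [-0.2 -0.8 -2.6] w 0.0597
-0.17 -0.09 -0.32 -0.03 -0.01 1 0.5; 0 0 0 0 -0.01 0.55 0.5
```

View pics/s3.png

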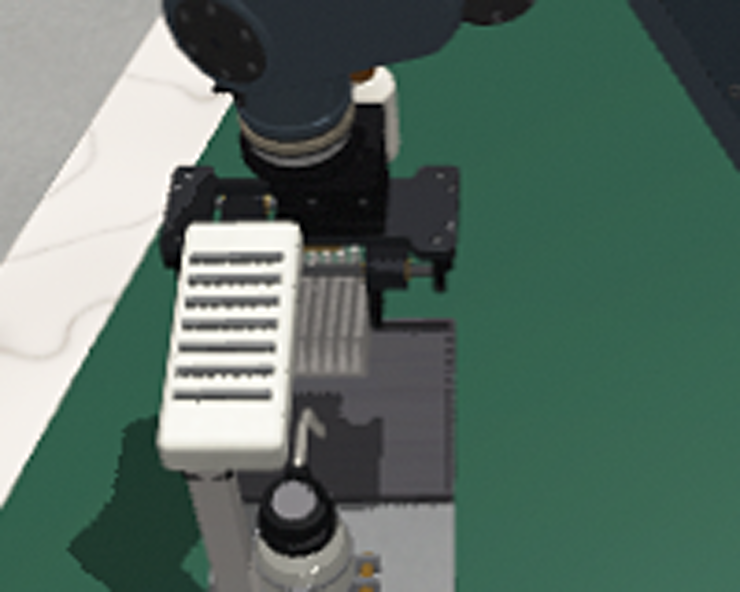

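```bash
python3 -m crank '-0.15 -0.1 -0.3 -0.03 0 0.7 0.5; 0 0 0 0 0 0.8 0.5; 0 0 0 0 0 0.5 0.5; 0 0 0 0 0 0 0.5'
python3 - <<'E'
from plan import *
plan([.630,0.0015,.0125],down(17.9),40,g=.5)
E
```

```text
time: 8.35
position: [0.6315, -0.0051, 0.0417]
tool_rot: [0.591, 0.806, -0.001, 0.001]
ft_force: [0.7, -0.1, -2.7]
grip_width: 0.0603
t 8.35 at [ 0.6315 -0.0051  0.0417] F [ 0.7 -0.1 -2.7] w 0.0603
0.01 0.03 -0.09 0.17 0.01 0.73 0.5
```

```bash
python3 -m crank '0 0 -0.1 0.15 0 0.3 0.5; 0 0 0 0 0 0.3 0.5; 0 0 0 0.02 0 0.1 0.5; 0 0 0 0 0 0 0.5'
python3 - <<'E'
from plan import *
plan([.630,0.0015,.0115],down(17.9),40,g=.5)
E
```

```text
time: 8.85
position: [0.6309, 0.0003, 0.0141]
tool_rot: [0.588, 0.809, 0.0, 0.003]
ft_force: [-0.3, 0.2, -1.9]
grip_width: 0.06
t 8.85 at [6.309e-01 3.000e-04 1.410e-02] F [-0.3  0.2 -1.9] w 0.06
0.05 0.05 0.01 0.04 -0.01 0.06 0.5
```

```bash
python3 -m crank '0 0 0 0.03 0 0.06 0.5; 0 0 0 0 0 0.03 0.5; 0 0 0 0 0 0 -1; 0 0 0 0 0 0 -1; 0 0 0 0 0 0 -1'
python3 -m crank '0 0 0 0 0 0 -1; 0 0 0 0 0 -0.4 -1; 0 0 0 0 0 -0.8 -1; 0 0 0 0 0 -1 -1; 0 0 0 0 0 -1 -1'
python3 -m crank '0 0 0 0 0 -1 -1; 0 0 0 0 0 -0.3 -1; 0 0 0 0 0 0 -1'
python3 - <<'E'
from plan import *
p=shot('top','top4.png')
p=shot('side','side4.png')
cv2.imwrite('pics/s4.png',cv2.resize(p['img'][130:290,120:320,::-1],None,fx=3.7,fy=3.7,interpolation=cv2.INTER_CUBIC))
s=robot.get_obs(); print(s['q'])
E
```

```text
time: 9.48
position: [0.6327, 0.0014, 0.0129]
tool_rot: [0.588, 0.809, 0.001, 0.005]
ft_force: [-0.2, -0.6, 0.6]
grip_width: 0.0815
time: 10.1
position: [0.6295, 0.002, 0.1437]
tool_rot: [0.588, 0.809, 0.0, 0.003]
ft_force: [1.3, -0.9, 1.7]
grip_width: 0.0872
time: 10.48
position: [0.631, 0.0019, 0.2035]
tool_rot: [0.588, 0.809, 0.002, 0.007]
ft_force: [-1.0, -0.8, -0.5]
grip_width: 0.0872
[-0.17270453  0.55307297  1.44900347 -0.00248512  1.1279792  -0.48492328]
```

View pics/s4.png

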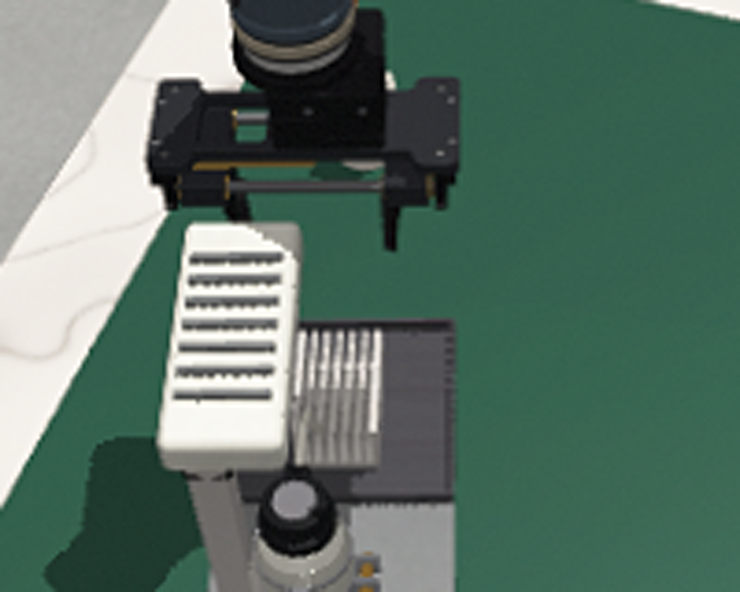

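```bash
cat >> plan.py <<'E'
ST=np.load('st.npy')+[.001,.001,0]
def SW(x,y,z): return stw(ST,[x,y,z])[0]
def tilt(a,yaw=107.9):
    r=down(yaw); sx=np.array([np.cos(ST[2]),np.sin(ST[2]),0]); a=np.radians(a)
    z=np.sin(a)*sx+np.array([0,0,-np.cos(a)]); y=np.array([-np.sin(ST[2]),np.cos(ST[2]),0]); return np.c_[np.cross(y,z),y,z]
E
python3 - <<'E'
from plan import *
plan(SW(-.17,-.2,.25),down(107.9),40,g=1)
E
```

```text
t 10.575 at [0.6303 0.002  0.2017] F [ 0.9 -0.3 -0.1] w 0.0871
0 0.01 -1 0.08 -1 -0.29 1; 0 0.01 -1 0.17 -1 -0.3 1; 0 0.01 -1 0.26 -1 -0.3 1; 0 0.01 -1 0.36 -1 -0.31 1; 0 0.01 -1 0.06 -0.13 -0.05 1
0 0.01 -1 0 0 0 1; 0 0.01 -1 0 0 0 1; 0 0.01 -1 0 0 0 1; 0 0.01 -1 0 0 0 1; 0 0.01 -1 0 0 0 1
0 0.01 -1 0 0 0 1; 0 0.01 -1 0 0 0 1; 0 0.01 -1 0 0 0 1; 0.01 0.01 -1 0 0 0 1; 0 0.01 -1 0 0 0 1
0.01 0 -1 0 0 0 1; 0 0.01 -1 0 0 0 1; 0.01 0 -0.99 0 0 0 1
```

```bash
python3 -m crank '0 0 -1 0.1 -1 -0.3 1; 0 0 -1 0.2 -1 -0.3 1; 0 0 -1 0.3 -1 -0.3 1; 0 0 -1 0.4 -1 -0.3 1; 0 0 -1 0 -0.1 0 1'
python3 -m crank '0 0 -1 0 0 0 1; 0 0 -1 0 0 0 1; 0 0 -1 0 0 0 1; 0 0 -1 0 0 0 1; 0 0 -1 0 0 0 1'
python3 -m crank '0 0 -1 0 0 0 1; 0 0 -1 0 0 0 1; 0 0 -1 0 0 0 1; 0 0 -1 0 0 0 1; 0 0 -1 0 0 0 1'
python3 -m crank '0 0 -1 0 0 0 1; 0 0 -1 0 0 0 1; 0 0 -1 0 0 0 1'
python3 - <<'E'
from plan import *
print(SW(-.12,0,.34)); plan(SW(-.12,0,.34),tilt(43),40,g=1)
p=shot('top','top5.png')
cv2.imwrite('pics/t5.png',cv2.resize(p['img'][100:250,90:290,::-1],None,fx=4,fy=4,interpolation=cv2.INTER_CUBIC))
E
```

```text
time: 11.2
position: [0.4543, -0.0336, 0.2398]
tool_rot: [0.392, 0.92, -0.001, -0.004]
ft_force: [-0.1, 0.5, -0.4]
grip_width: 0.045
time: 11.82
position: [0.4478, -0.0324, 0.232]
tool_rot: [0.177, 0.984, 0.001, -0.014]
ft_force: [0.1, 0.4, 0.5]
grip_width: 0.0012
time: 12.45
position: [0.4421, -0.0307, 0.2235]
tool_rot: [-0.047, 0.999, 0.008, -0.024]
ft_force: [0.3, 0.2, -0.1]
grip_width: 0.0005
time: 12.82
position: [0.4386, -0.0297, 0.2185]
tool_rot: [-0.181, 0.983, 0.014, -0.028]
ft_force: [-0.8, 0.2, 0.4]
grip_width: 0.0006
[0.4500182  0.16856121 0.34      ]
t 12.825 at [ 0.4386 -0.0297  0.2185] F [-0.8  0.2  0.4] w 0.0006
0.07 -1 0.04 -0.41 1 -0.64 1; 0.07 -1 0.04 -0.46 1 -0.61 1; 0.07 -1 0.05 -0.5 1 -0.57 1; 0.07 -1 0.04 -0.55 1 -0.53 1; 0.07 -1 0.05 -0.37 0.63 -0.31 1
0.07 -1 0.04 0 0 0 1; 0.07 -1 0.05 0 0 0 1; 0.06 -1 0.05 0 0 0 1; 0.07 -1 0.04 0 0 0 1; 0.01 -0.18 0.01 0 0 0 1
```

View pics/t5.png

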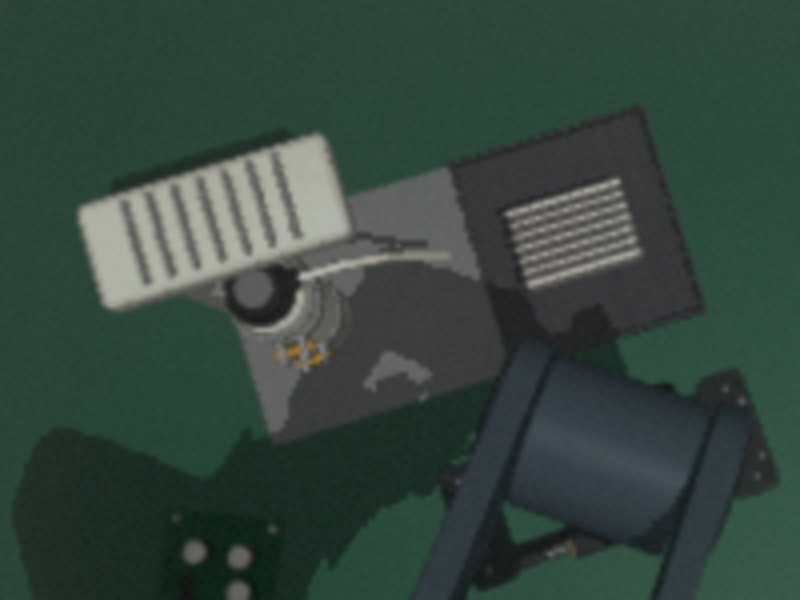

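```bash
python3 -m crank '0 -1 0 -0.4 0.9 -0.6 1; 0 -1 0 -0.5 0.9 -0.6 1; 0.1 -1 0 -0.5 0.9 -0.6 1; 0.1 -1 0.05 -0.5 0.9 -0.5 1; 0.1 -1 0.05 -0.4 0.8 -0.3 1'
python3 -m crank '0.1 -1 0.05 0 0 0 1; 0.1 -1 0.05 0 0 0 1; 0.1 -1 0.05 0 0 0 1; 0.05 -0.9 0.05 0 0 0 1; 0 0 0 0 0 0 1'
python3 - <<'E'
from plan import *
plan(SW(-.10,0,.34),tilt(43),40,g=1)
E
```

```text
time: 13.5
position: [0.4523, 0.1628, 0.3348]
tool_rot: [-0.162, 0.968, 0.045, 0.186]
ft_force: [0.0, 0.4, -0.5]
grip_width: 0.0005
time: 14.12
position: [0.4472, 0.1655, 0.3294]
tool_rot: [-0.139, 0.925, 0.061, 0.348]
ft_force: [0.5, 0.2, 0.3]
grip_width: 0.0001
t 14.125 at [0.4472 0.1655 0.3294] F [0.5 0.2 0.3] w 0.0001
0.08 -0.32 -0.2 -0.62 0.06 0.19 1
```

```bash
python3 -m crank '0.1 -0.3 -0.2 -0.6 0.05 0.2 1; 0 0 0 0 0 0 1'
python3 - <<'E'
from plan import *
plan(SW(-.004,0,.245),tilt(43),40,g=1,smax=.5)
p=shot('side','side6.png')
cv2.imwrite('pics/s6.png',cv2.resize(p['img'][160:350,130:330,::-1],None,fx=3.1,fy=3.1,interpolation=cv2.INTER_CUBIC))
E
```

```text
time: 14.38
position: [0.4696, 0.1742, 0.3386]
tool_rot: [-0.144, 0.92, 0.056, 0.36]
ft_force: [-0.9, 0.1, -0.3]
grip_width: 0.0003
t 14.375 at [0.4696 0.1742 0.3386] F [-0.9  0.1 -0.3] w 0.0003
-0.02 -0.06 -0.02 -0.03 0 0.5 1; 0 0 0 -0.02 0 0.5 1; 0 0 0 -0.02 0 0.5 1; 0 0 0 -0.02 0 0.5 1; 0 0 0 -0.02 0.01 0.5 1
0 0 0 -0.03 0 0.5 1; 0 0 0 -0.01 0.01 0.34 1
```

View pics/s6.png

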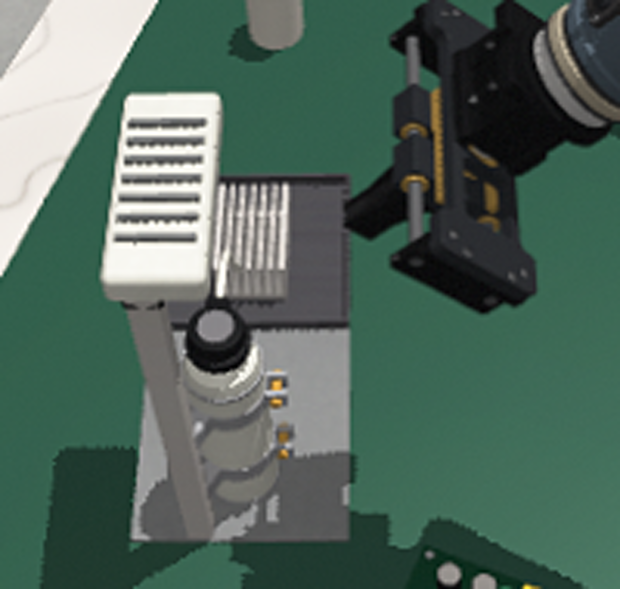

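```bash
python3 -m crank '0 0 0 0 0 0.5 1; 0 0 0 0 0 0.5 1; 0 0 0 0 0 0.5 1; 0 0 0 0 0 0.5 1; 0 0 0 0 0 0.5 1'
python3 - <<'E'
from plan import *
plan(SW(-.0,0,.243),tilt(43),40,g=1,smax=.5)
E
```

```text
time: 15.05
position: [0.5326, 0.1965, 0.2636]
tool_rot: [-0.144, 0.922, 0.057, 0.355]
ft_force: [0.5, 0.3, 1.0]
grip_width: 0.0006
t 15.05 at [0.5326 0.1965 0.2636] F [0.5 0.3 1. ] w 0.0006
0.01 -0.18 -0.05 -0.14 -0.02 0.5 1; 0 0 0 -0.12 -0.01 0.43 1
```

```bash
python3 -m crank '0 -0.15 0 -0.15 0 0.45 1; 0 0 0 -0.1 0 0.4 1; 0 0 0 0 0 0 1'
python3 - <<'E'
from plan import *
plan(SW(.006,0,.228),tilt(43),40,g=1,smax=.5)
p=shot('side','side7.png')
cv2.imwrite('pics/s7.png',cv2.resize(p['img'][170:320,150:300,::-1],None,fx=4,fy=4,interpolation=cv2.INTER_CUBIC))
s=robot.get_obs();print((rot(s['tool_rot']).T@[0,0,-1]).round(3), np.linalg.solve(np.array([[np.cos(ST[2]),-np.sin(ST[2])],[np.sin(ST[2]),np.cos(ST[2])]]),s['position'][:2]-ST[:2]))
E
```

```text
time: 15.42
position: [0.565, 0.2093, 0.2501]
tool_rot: [-0.144, 0.922, 0.056, 0.355]
ft_force: [-0.5, -1.0, 1.2]
grip_width: 0.0001
t 15.425 at [0.565  0.2093 0.2501] F [-0.5 -1.   1.2] w 0.0001
-0.01 -0.18 -0.04 0.29 -0.08 0.48 1
[ 0.671 -0.002  0.742] [0.0014051  0.00343625]
```

View pics/s7.png

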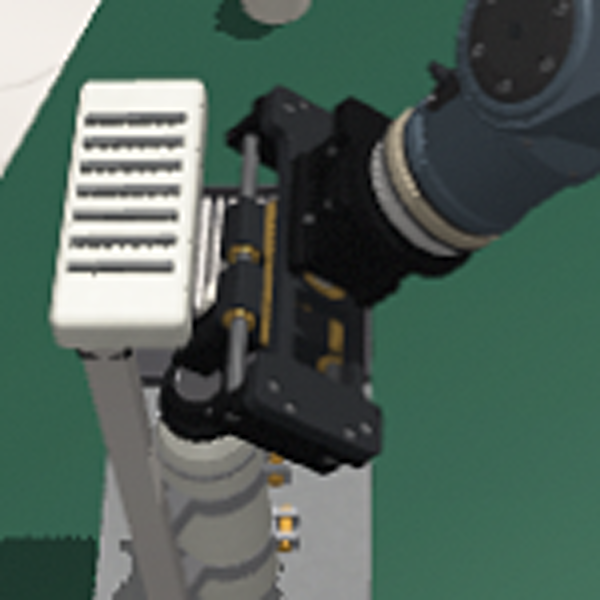

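```bash
python3 -m crank '0 -0.2 0 0.15 -0.08 0.22 1; 0 0 0 0.1 0 0.2 1; 0 0 0 0 0 0 1'
python3 - <<'E'
from plan import *
plan(SW(.006,0,.226),tilt(43),40,g=1,smax=.5)
s=robot.get_obs();print((rot(s['tool_rot']).T@[0,0,-1]).round(3), s['ft_force'])
E
```

```text
time: 15.85
position: [0.5723, 0.2122, 0.2435]
tool_rot: [-0.142, 0.923, 0.053, 0.354]
ft_force: [0.4, -0.0, -0.9]
grip_width: 0.0002
t 15.85 at [0.5723 0.2122 0.2435] F [ 0.4 -0.  -0.9] w 0.0002
-0.09 -0.21 -0.06 0.36 -0.1 0.26 1
[0.668 0.002 0.744] [ 0.35988581 -0.0254023  -0.92476682]
```

```bash
python3 -m crank '-0.1 -0.2 0 0.25 -0.1 0.15 1; 0 0 0 0.12 0 0.12 1; 0 0 0 0 0 0 1'
python3 - <<'E'
from plan import *
plan(SW(.006,0,.226),tilt(43),40,g=1,smax=.5)
s=robot.get_obs();print((rot(s['tool_rot']).T@[0,0,-1]).round(3), s['ft_force'])
E
```

```text
time: 16.23
position: [0.5738, 0.2125, 0.2389]
tool_rot: [-0.141, 0.924, 0.054, 0.351]
ft_force: [-0.5, 0.7, 0.8]
grip_width: 0.0003
t 16.225 at [0.5738 0.2125 0.2389] F [-0.5  0.7  0.8] w 0.0003
-0.07 -0.29 -0.09 0.31 -0.09 0.15 1
[ 0.663 -0.001  0.748] [-0.46555688  0.66236208  0.77979927]
```

```bash
python3 -m crank '-0.1 -0.3 -0.1 0.3 -0.1 0.15 1; 0 0 0 0.15 0 0.1 1'
python3 - <<'E'
from plan import *
plan(SW(.006,0,.226),tilt(43),40,g=1,smax=.5)
s=robot.get_obs();print((rot(s['tool_rot']).T@[0,0,-1]).round(3), s['ft_force'])
E
```

```text
time: 16.48
position: [0.5738, 0.2134, 0.2366]
tool_rot: [-0.144, 0.924, 0.052, 0.349]
ft_force: [-0.8, -0.9, -0.0]
grip_width: 0.0003
t 16.475 at [0.5738 0.2134 0.2366] F [-0.8 -0.9 -0. ] w 0.0003
-0.07 -0.33 -0.01 0.28 -0.11 0.11 1
[0.661 0.004 0.75 ] [-0.78304141 -0.89426352 -0.01266494]
```

Run:
```python
from plan import *
s=robot.get_obs();print(s['q'].round(3), s['joint_velocities'].round(3), s['joint_torque'].round(1))
p=shot('side','side8.png')
cv2.imwrite('pics/s8.png',cv2.resize(p['img'][170:320,150:300,::-1],None,fx=4,fy=4,interpolation=cv2.INTER_CUBIC))
p=shot('top','top8.png')
cv2.imwrite('pics/t8.png',cv2.resize(p['img'][120:250,80:280,::-1],None,fx=4,fy=4,interpolation=cv2.INTER_CUBIC))
```

```text
[ 0.108  0.353  2.015  1.133  0.143 -2.854] [ 0.033  0.058  0.014  0.021 -0.045  0.001] [ -0.1 -31.3 -13.    0.3  -0.7  -0. ]
```

View pics/s8.png

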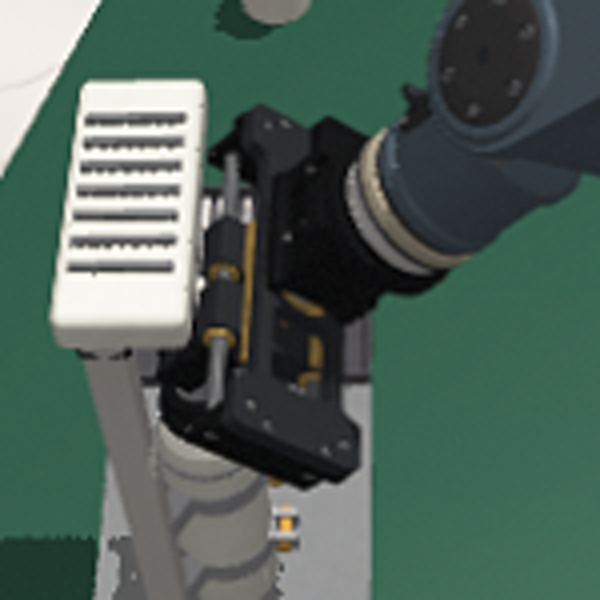

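View pics/t8.png

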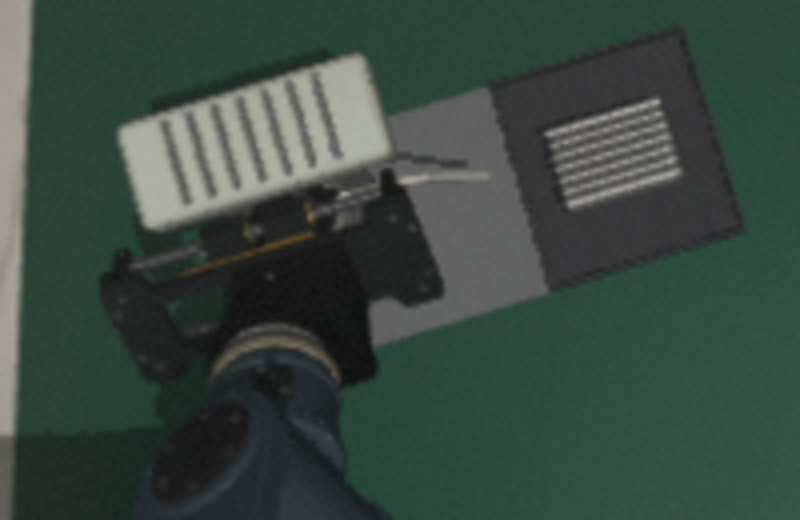

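```bash
python3 -m crank '0 0 0.2 0 0 -0.5 1; 0 0 0.2 0 0 -0.8 1; 0 0 0.2 0 0 -0.8 1; 0 0 0.2 0 0 -0.8 1'
python3 - <<'E'
from plan import *
s=robot.get_obs();print(s['q'].round(3))
plan(SW(-.14,0,.36),tilt(37),40,g=1,smax=.5)
E
```

```text
time: 17.08
position: [0.4985, 0.1899, 0.3223]
tool_rot: [-0.111, 0.93, 0.065, 0.343]
ft_force: [0.4, 0.6, 0.7]
grip_width: 0.0002
[ 0.06   0.079  2.061  0.495  0.341 -2.16 ]
t 17.075 at [0.4985 0.1899 0.3223] F [0.4 0.6 0.7] w 0.0002
-0.03 0.78 -0.85 0.2 -0.05 -0.5 1; 0 0 0 0.24 -0.04 -0.5 1; 0 0 0 0.24 -0.04 -0.5 1; 0 0 0 0.17 -0.02 -0.36 1
```

```bash
python3 -m crank '0 0.3 1 0 0 -0.5 1; 0 0.3 1 0 0 -0.5 1; 0 0 1 0 0 -0.3 1; 0 0 1 0 0 0 1; 0 0 1 0 0 0 1'
python3 -m crank '0 0 1 0 0 0 1; 0 0 1 0 0 0 1; 0 0 1 0 0 0 1; 0 0 1 0 0 0 1; 0 0 1 0 0 0 1'
python3 -m crank '0 0 1 0 0 0 1; 0 0 1 0 0 0 1; 0 0 1 0 0 0 1; 0 0 1 0 0 0 1; 0 0 1 0 0 0 1'
python3 -m crank '0 0 1 0 0 0 1; 0 0 1 0 0 0 1; 0 0 1 0 0 0 1; 0 0 1 0 0 0 1; 0 0 1 0 0 0 1'
python3 -m crank '0 0 1 0 0 0 1; 0 0 1 0 0 0 1; 0 0 1 0 0 0 1; 0 0 1 0 0 0 1; 0 0 1 0 0 0 1'
python3 - <<'E'
from plan import *
s=robot.get_obs();print(s['q'].round(3))
plan(SW(-.1,0,.345),tilt(37)@np.diag([-1,-1,1]),40,g=1,smax=.5)
E
```

```text
time: 17.7
position: [0.4634, 0.1793, 0.366]
tool_rot: [0.099, 0.94, 0.133, 0.297]
ft_force: [0.5, -0.9, -0.0]
grip_width: 0.0007
time: 18.32
position: [0.4615, 0.1794, 0.3653]
tool_rot: [0.307, 0.895, 0.196, 0.259]
ft_force: [-0.5, -0.4, -0.3]
grip_width: 0.0006
time: 18.95
position: [0.4596, 0.1796, 0.3642]
tool_rot: [0.499, 0.804, 0.249, 0.208]
ft_force: [-0.5, 0.7, -0.6]
grip_width: 0.0006
time: 19.58
position: [0.4577, 0.1798, 0.3632]
tool_rot: [0.666, 0.672, 0.288, 0.146]
ft_force: [-0.1, 0.2, 0.1]
grip_width: 0.0007
time: 20.2
position: [0.4558, 0.1799, 0.3621]
tool_rot: [0.8, 0.507, 0.312, 0.077]
ft_force: [-0.1, -0.4, 0.4]
grip_width: 0.0006
[ 0.035 -0.057  2.025  0.33   0.564  0.252]
t 20.2 at [0.4558 0.1799 0.3621] F [-0.1 -0.4  0.4] w 0.0006
0 -0.01 1 -0.19 0.12 0.5 1; 0 -0.01 1 -0.01 0.01 0.01 1; 0 -0.01 1 0 0 0 1; 0 -0.01 1 0 0 0 1; -0.01 -0.01 1 0 -0.01 0 1
0 -0.02 1 0 0 0 1; -0.01 -0.01 1 0 0 0 1; 0 -0.02 1 0 0 0 1; -0.01 -0.01 1 0 0 0 1; 0 -0.01 0.33 0 0 0 1
```

```bash
python3 -m crank '0 0 1 0 0 0 1; 0 0 1 0 0 0 1; 0 0 1 0 0 0 1; 0 0 1 0 0 0 1; 0 0 1 0 0 0 1'
python3 -m crank '0 0 1 0 0 0 1; 0 0 1 0 0 0 1; 0 0 1 0 0 0 1; 0 0 1 0 0 0 1; 0 0 0.3 0 0 0 1'
python3 - <<'E'
from plan import *
s=robot.get_obs();print(s['q'].round(3))
plan(SW(-.008,0,.25),tilt(38)@np.diag([-1,-1,1]),40,g=1,smax=.6)
E
```

```text
time: 20.82
position: [0.454, 0.1801, 0.3611]
tool_rot: [0.893, 0.315, 0.32, 0.005]
ft_force: [0.6, -0.2, -0.0]
grip_width: 0.0007
time: 21.45
position: [0.4522, 0.1803, 0.3601]
tool_rot: [0.938, 0.138, 0.314, -0.057]
ft_force: [0.8, 0.9, 0.4]
grip_width: 0.0005
[ 0.036 -0.059  2.031  0.329  0.566  1.091]
t 21.45 at [0.4522 0.1803 0.3601] F [0.8 0.9 0.4] w 0.0005
-0.09 0.16 -0.28 0.07 0.04 0.6 1; 0 0 0 0.06 0.04 0.6 1; 0 0 0 0.06 0.04 0.6 1; 0 0 0 0.06 0.04 0.6 1; 0 0 0 0.07 0.05 0.6 1
0 0 0 0.06 0.04 0.6 1; 0 0 0 0.03 0.02 0.2 1
```

```bash
python3 -m crank '-0.1 0.15 -0.3 0.05 0.05 0.6 1; 0 0 0 0.05 0.05 0.6 1; 0 0 0 0.05 0.05 0.6 1; 0 0 0 0.05 0.05 0.6 1; 0 0 0 0.05 0 0.6 1'
python3 - <<'E'
from plan import *
s=robot.get_obs();print(s['q'].round(3))
plan(SW(0.002,0,.235),tilt(38)@np.diag([-1,-1,1]),40,g=1,smax=.6)
E
```

```text
time: 22.08
position: [0.5347, 0.1983, 0.2715]
tool_rot: [0.933, 0.15, 0.324, -0.049]
ft_force: [0.1, -0.6, 0.8]
grip_width: 0.0001
[0.083 0.228 2.026 0.547 0.27  0.85 ]
t 22.075 at [0.5347 0.1983 0.2715] F [ 0.1 -0.6  0.8] w 0.0001
0.03 -0.06 0.09 0.03 0.03 0.6 1; 0 0 0 0.04 0.02 0.6 1
```

```bash
python3 -m crank '0 0 0.1 0 0 0.5 1; 0 0 0 0 0 0.4 1'
python3 - <<'E'
from plan import *
s=robot.get_obs();print(s['q'].round(3))
plan(SW(0.002,0,.228),tilt(38)@np.diag([-1,-1,1]),40,g=1,smax=.6)
p=shot('side','side9.png')
cv2.imwrite('pics/s9.png',cv2.resize(p['img'][200:300,150:270,::-1],None,fx=6,fy=6,interpolation=cv2.INTER_CUBIC))
E
```

```text
time: 22.32
position: [0.557, 0.2054, 0.2416]
tool_rot: [0.933, 0.147, 0.324, -0.05]
ft_force: [-0.0, -0.0, -0.2]
grip_width: 0.0005
[0.096 0.316 2.011 0.694 0.206 0.716]
t 22.325 at [0.557  0.2054 0.2416] F [-0.  -0.  -0.2] w 0.0005
0.03 -0.05 0 -0.04 0.05 0.4 1
```

View pics/s9.png

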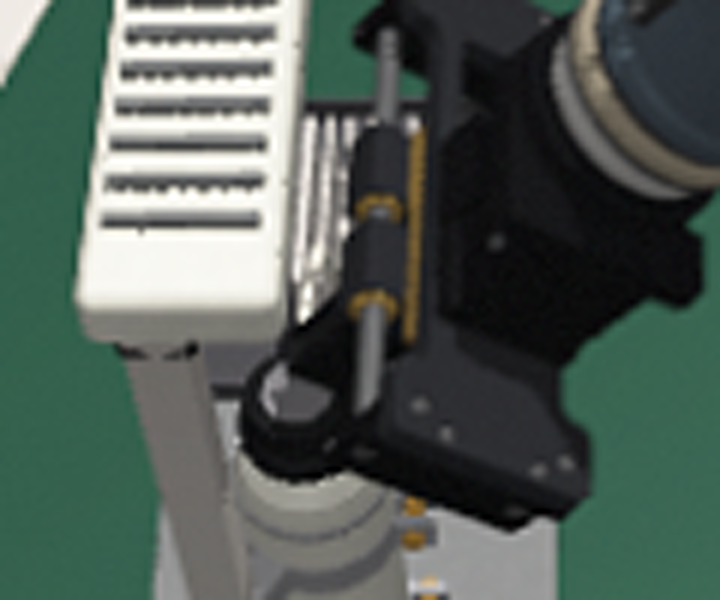

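```bash
python3 -m crank '0 0 0 0 0 0.4 1'
python3 - <<'E'
from plan import *
s=robot.get_obs();print(s['q'].round(3),(rot(s['tool_rot']).T@[0,0,-1]).round(3))
plan(SW(0.002,0,.22),tilt(38)@np.diag([-1,-1,1]),40,g=1,smax=.6)
E
```

```text
time: 22.5
position: [0.567, 0.2084, 0.2277]
tool_rot: [0.934, 0.147, 0.323, -0.05]
ft_force: [-0.6, -1.6, 0.6]
grip_width: 0.0006
[0.102 0.355 2.001 0.781 0.182 0.63 ] [-0.618 -0.002  0.786]
t 22.5 at [0.567  0.2084 0.2277] F [-0.6 -1.6  0.6] w 0.0006
0.03 -0.03 0.01 -0.15 0.05 0.13 1
```

```bash
python3 -m crank '0 0 0 -0.05 0 0.06 1; 0 0 0 -0.05 0 0.06 1'; python3 -c "
from plan import *
s=robot.get_obs();print(s['q'].round(3),s['position'],s['ft_force'].round(1))"
```

```text
time: 22.75
position: [0.5679, 0.2087, 0.2225]
tool_rot: [0.933, 0.148, 0.324, -0.05]
ft_force: [-3.5, -0.6, 5.8]
grip_width: 0.0005
[0.102 0.367 2.007 0.862 0.168 0.547] [0.56793455 0.20869446 0.2224623 ] [-3.5 -0.6  5.8]
```

```bash
python3 -m crank '0 0 0 -0.05 0 0.06 1'; python3 -m crank '0 0 0 -0.05 0 0.06 1';python3 -m crank '0 0 0 -0.04 0 0.05 1'; python3 -c "
from plan import *
s=robot.get_obs();print(s['q'].round(3),s['position'],s['ft_force'].round(1))"
```

```text
time: 22.88
position: [0.568, 0.2087, 0.2205]
tool_rot: [0.933, 0.148, 0.325, -0.049]
ft_force: [-3.7, -2.1, 7.3]
grip_width: 0.0003
time: 23.0
position: [0.568, 0.2087, 0.2187]
tool_rot: [0.932, 0.148, 0.326, -0.049]
ft_force: [-5.1, -1.8, 6.6]
grip_width: 0.0006
time: 23.12
position: [0.568, 0.2088, 0.2178]
tool_rot: [0.932, 0.149, 0.328, -0.049]
ft_force: [-7.2, -1.4, 12.7]
grip_width: 0.0004
[0.102 0.377 2.016 0.998 0.152 0.408] [0.56803917 0.20876827 0.2178166 ] [-7.2 -1.4 12.7]
```

```bash
python3 -m crank '0 0 0 -0.03 0 0.05 1; 0 0 0 -0.03 0 0.05 1';  python3 -m crank '0 0 0 -0.03 0 0.05 1; 0 0 0 -0.03 0 0.05 1';  python3 -m crank '0 0 0 -0.03 0 0.05 1; 0 0 0 -0.03 0 0.05 1'; python3 -c "
from plan import *
s=robot.get_obs();print(s['q'].round(3),s['position'],s['ft_force'].round(1))
p=shot('side','side10.png')
cv2.imwrite('pics/s10.png',cv2.resize(p['img'][200:300,150:270,::-1],None,fx=6,fy=6,interpolation=cv2.INTER_CUBIC))"
```

```text
time: 23.38
position: [0.5681, 0.2089, 0.2178]
tool_rot: [0.93, 0.149, 0.331, -0.049]
ft_force: [-10.8, -4.2, 15.7]
grip_width: 0.0004
time: 23.62
position: [0.5681, 0.2088, 0.2179]
tool_rot: [0.929, 0.15, 0.335, -0.048]
ft_force: [-8.6, -3.5, 13.1]
grip_width: 0.0004
time: 23.88
position: [0.568, 0.2088, 0.218]
tool_rot: [0.928, 0.15, 0.338, -0.047]
ft_force: [-8.7, -3.3, 14.0]
grip_width: 0.0005
[0.103 0.38  2.032 1.253 0.132 0.148] [0.56800202 0.20883534 0.21797206] [-8.7 -3.3 14. ]
```

View pics/s10.png

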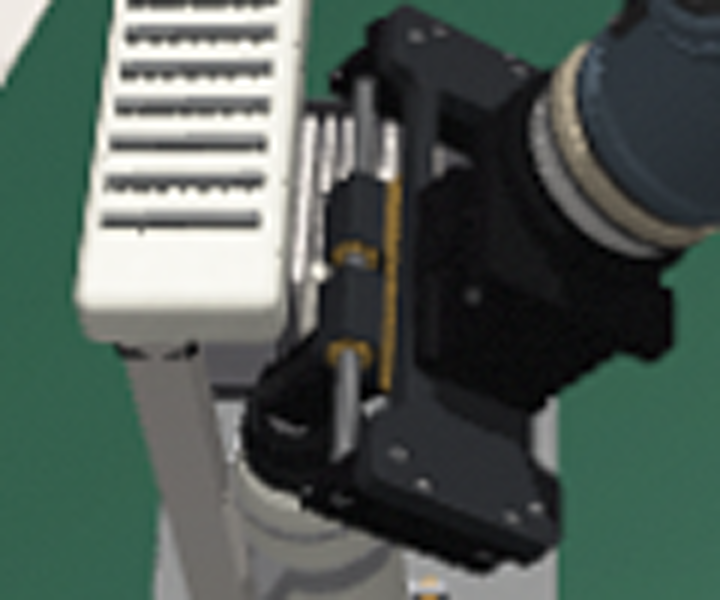

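```bash
python3 -m crank '0 0 0 0.15 0 -0.2 1; 0 0 0 0.15 0 -0.25 1; 0 0 0 0.1 0 -0.5 1; 0 0 0 0 0 -0.6 1'; python3 -c "
from plan import *
s=robot.get_obs();print(s['q'].round(3),s['position'],s['ft_force'].round(1))"
```

```text
time: 24.42
position: [0.541, 0.2005, 0.279]
tool_rot: [0.927, 0.151, 0.339, -0.047]
ft_force: [-0.2, -0.4, 0.3]
grip_width: 0.0005
[0.089 0.225 2.024 0.586 0.244 0.814] [0.54101488 0.20052668 0.27903159] [-0.2 -0.4  0.3]
```

```bash
python3 -m crank '0 0 0 0 0 -0.8 1; 0 0 0 0 0 -0.9 1; 0 0 0 0 0 -0.9 1; 0 0 0 0 0 0 1'; python3 -c "
from plan import *
s=robot.get_obs();print(s['q'].round(3),s['position'],s['ft_force'].round(1))
p=shot('side','side11.png')
cv2.imwrite('pics/s11.png',cv2.resize(p['img'][150:350,150:350,::-1],None,fx=3,fy=3,interpolation=cv2.INTER_CUBIC))
print(toworld(p,spotter.boxes_of('cap_top',p)[0]['at']))
p=shot('top','top11.png')
cv2.imwrite('pics/t11.png',cv2.resize(p['img'][100:250,90:290,::-1],None,fx=4,fy=4,interpolation=cv2.INTER_CUBIC))
print(toworld(p,spotter.boxes_of('heatsink_mid',p)[0]['at']),SW(0,-.215,.003))
"
```

```text
time: 24.92
position: [0.4738, 0.1797, 0.3633]
tool_rot: [0.927, 0.152, 0.341, -0.045]
ft_force: [0.7, -0.2, 0.1]
grip_width: 0.0005
[ 0.04  -0.034  2.03   0.354  0.486  1.03 ] [0.47382996 0.17971529 0.36325794] [ 0.7 -0.2  0.1]
[0.56470677 0.20643222 0.21635485]
[0.63189667 0.00091231 0.03767798] [0.63039559 0.00096349 0.003     ]
```

View pics/s11.png

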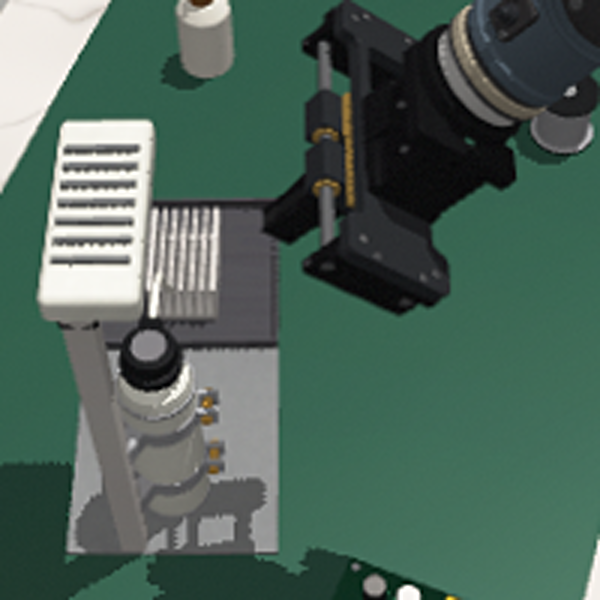

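View pics/t11.png

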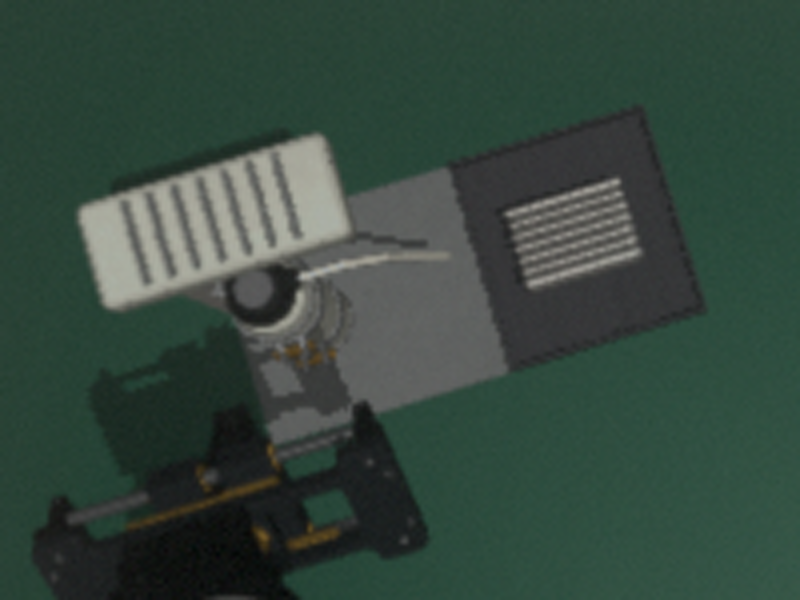

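The cap is back up. In the side crop it sits at about (150,345), with the tube unchanged. The heat sink is fins up in the middle of the tray, at about (574,234) in the top crop, and its channels line up with the tube. The robot is clear of everything.

```bash
python3 -c "
from rig import robot
print(robot.hand_in())"
```

```text
the job is handed in; nothing more can be done
None
```

The heat sink is in the dust tray and the duster cap has been pressed and released; I handed the job in at about 25 s.

- **Heat sink:** It stands fins up, with its channels in line with the tube, and I let go of it. The last top view puts it within about 2 mm of the tray's middle.
- **Cap press:** I leaned the closed fingers back about 38° and pushed the cap down to its stop. It stayed there for about 0.9 s. The upward force read 13–16 N and the total was about 20 N at most, both under the 30 N limit.
- **After the press:** The cap came back up by itself. The spotter put its top at 0.216 m against the expected 0.220 m, which is within its roughly 4 mm error. The wrist force read about zero.
- **Other things on the bench:** I touched nothing else. The flux bottle, solder reel and circuit board showed no sign of having moved in the pictures.

**Possible range fault:** My first approach to the cap stalled because the last joint reached the end of its range. It read -2.854 against a stated limit of -2.85, which may be rounding. I backed off, turned the gripper half round and approached again with plenty of room. If the judge counts that reading as passing a joint's range, the job could fail on it.

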